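# Lock the levelling foot of the puzzle board and take out the prop

### The arm

A 6-joint arm with a two-finger parallel gripper is mounted at the origin on the work surface. World frame = base frame: x ahead of the robot, y to its left, z up, the work surface at z = 0. Lengths are in m, angles in rad, forces in N, time in s.
With the tool pointing down it reaches from about 0.25 to 0.725 m from the base axis. Payload 4 kg.
Tool frame: the origin (TCP) lies midway between the tips of the shut fingers; the grasp point (between the pads) lies 19 mm behind it; z points along the fingers, y is the line along which they close (so a half turn about z gives the same grasp; the last joint's range is limited). The gripper opens to 85 mm and grips with 20 to 120 N. Pads are 22 mm wide; open, the fingers measure 114 mm over their backs; the gripper's body (76 mm by 85 mm) begins 54 mm behind the grasp point. The pads swing forward as they close: fully open they stand 13 mm farther back than shut.
Start: joints at [-1.127, 0.241, 0.005, 1.335, 0, 1.571], TCP at [0.215, -0.452, 0.231] pointing down, gripper open.
Joint ranges: [-2.72, 2.72], [-1.05, 1.87], [-1.09, 1.28], [-1.99, 2.15], [-1.42, 1.44], [-3.14, 3.14]. Speed limits (rad/s): [2.79, 2.79, 3.14, 3.14, 3.14, 3.14].

### API

Orientations are given as a unit quaternion [x, y, z, w].
In Python, from workcell import get_obs, camera, job_done, silhouettes gives the robot as it stands. The module is installed in compiled form; this text tells all that it offers.
- The arm moves only by the tool drive_tool, never from a script. Its argument "increments" is a list of rows, each a list of 3 entries, a list of its own where there are three numbers: the shift along the world's x, y, z in mm, then the turn, a rotation vector about the world's x, y, z in degrees, then the opening, from 0 (shut) to 1 (fully open). A call has 1 to 8 rows; each row shifts and turns the commanded pose from where the row before left it; what a row does not reach is not made up. A row lasts 1/12 s, in which the tool goes at most 41.7 mm and 7.16 degrees, less where a joint would pass 70% of its speed; a pose out of reach is approached as far as the arm can. A call is refused whole if a number of a shift passes 41.7 or a number of a turn 7.16, either way. A call with a gripper value outside its range is refused whole. The fingers move at their own pace and stop on an object; the grip force is fixed at half the most. Time passes only in rows, so rows that do not move let the fingers close. It gives the time, the measured TCP pose, the force, the opening and the grip force at its end, in the units of the state.
- get_obs(): the state, without advancing time (a new reading comes with each control period).
- camera(name): name is "scene" or "top"; returns a dict with "image" (480x640x3 uint8, red, green, blue), "K" (3x3 intrinsics, pixels), "k1" (the pictures are not rectified: a ray, as slopes to the right and down, at radius r is drawn at 1 + k1 r^2 times it, then the intrinsics apply), "view" (4x4, takes a point from world to camera coordinates). Camera axes: x right, y down, z forward; pixel columns grow to the right and rows downward; lengths in m; the calibration is good to about 2 mm. A picture is of the moment at which its call begins. There is no depth.
- job_done(): hands the job in; it is judged then, once.
Trained networks look in a picture, given as the dict that the camera call returned (one of the last four; its "shot" number tells which), for a name from the list of things; names that differ only in an ending like _2 or _b are one class to them, and where a whole thing is asked for, a point or a joint stands for the part that bears it (a point fixed in the world has none). Each returns a list of dicts, best first, with "conf" (0 to 1); they miss things now and then, are a little off and sometimes report something else, mostly with a low value. They report only what shows in the picture. A call takes as long as a camera call. They do not tell look-alikes from the thing itself.
- silhouettes(query, picture): "region" (480x640 bool, what is visible of it) and "bbox" ([left, top, right, bottom] in pixels, round what is visible of it).
The state is a dict: "clock": time; "joint_pos": joint angles; "joint_vel": joint speeds; "tau": joint torques, N m; "eef_pos": TCP position; "tool_rot": TCP orientation; "ft_force": force on the tool from outside, world axes, zero at the start; "ft_torque": the same for the moment, N m; "grip_width": finger opening in m; "grasp_force": force on a finger pad.
Only numpy, scipy, OpenCV 4.12 (cv2) and the standard library are available. Lean on these libraries where they do the work, as an engineer would, in place of code of your own. Each camera call takes 0.05 s, during which the arm holds its last target. There are 200 camera calls.

### The job

One front foot of the puzzle board has been set to height but not yet locked. Without turning its hex head, run its wing jam nut down (clockwise) against the bushing and nip it up hand-tight, no harder. Then draw the wooden prop straight out from under the board's front edge and leave it lying flat on the bricks in front, wholly clear of the board; keep off the other foot and the board, and leave the trays and the spirit level where they are.

Things in the scene. Friction and masses are not known exactly. Their poses are not given: they have to be found in the camera images.
- slack_foot: the levelling foot that is still to be locked, at one front corner of the board, left or right; it stands still. Its origin lies on the brick surface (z = 0) on the vertical axis of its screw; its x axis points from the foot to the board, whose front edge begins 45 mm away
- bushing: dark steel corner casting of that foot: a lug under the board and an upright threaded bushing, 40 mm in diameter, that carries the screw. It does not turn. Origin on the screw axis at the height of the bricks
- bushing_top (a point): centre of the bushing's flat top face, 72 mm above the bricks and 8 mm above the board's face; the jam nut seats here
- screw: upright steel screw of that foot, 16 mm in diameter, rubber pad on the brick, hex head (24 mm across flats, 16 mm high) on top. It is set and must stay as it is: turned clockwise or back by 0.25 N m or more it moves. Origin at the centre of the pad's sole, z up
- head_corner (a point): one corner of the top face of that hex head, 13.9 mm from the screw axis and 126 mm above the bricks; it shows whether the screw has been turned
- jam_nut: cast aluminium wing nut on that screw, below the head: 88 mm over its two wings, hub 30 mm across, 16 mm high, wings 9 mm thick, from 4 to 16 mm above its underside. Origin at the centre of the underside, z up; x axis along the wings. Clockwise from above it sinks 4 mm a turn; it starts 2 to 4.7 mm above the bushing and runs at 0.04 N m
- nut_seat (a point): centre of the jam nut's underside, which seats on the bushing. Once they meet, each further radian adds some 50 to 60 N of clamping, each newton about 0.009 N m of torque. Hand-tight: 0.45 N m (12 to 13 N pushed at one wing 36 mm from the axis), clamping about 45 N. Under 0.35 N m it is not locked; beyond 0.6 N m it is over-tightened. It stays where it is left
- locked_foot: the other front foot, alike but standing on a raised 10 mm paver, its head 10 mm higher and its wing nut already down on its bushing with bare thread above; set, locked and not to be touched. Origin on the brick surface on its axis
- board: puzzle board, 360 (x) by 500 (y) mm, pale top face 64 mm above the bricks, underside at 46 mm, with a half-laid puzzle; stands still. Origin on the brick surface under its centre; front edge at x = -180, the two front feet lie at x = -225, y = +190 and -190 mm in its frame
- prop: plain wooden block, 110 (x) by 34 (y) by 44 mm high, 90 g, loose on the bricks under the middle of the board's front edge, 2 mm below the board's underside; the feet carry the board, so it slides freely. Some 50 to 65 mm of it stick out in front. Origin at the centre of its underside, x along its length, pointing under the board
- tray_large: blue sorting tray with puzzle pieces, about 220 by 170 by 28 mm, loose on the bricks to one side of the board. Origin at the centre of its underside
- tray_small: blue sorting tray with puzzle pieces, about 160 by 125 by 28 mm high, loose on the bricks to one side of the board. Origin at the centre of its underside
- spirit_level: short aluminium spirit level, 22 by 180 by 40 mm high, loose on the board behind its front edge. Origin at the centre of its underside
Mind the look-alikes: they are no part of the job. Of the things shaped like the prop, the wooden one is meant.

How it is judged:
By the outcome, as a careful person would: the job done as asked, in the order asked, and still so for the second after the job is handed in, with the robot touching nothing.
It also fails if it takes over 64 s, if anything falls off the work surface, if the arm or the gripper's body presses on something with over 40 N, if the wrist force passes 120 N, or if a joint passes its speed limit or range.

## Working session

There is one attempt and no reset: what is moved stays moved. The work goes in short steps, Python scripts to look and compute and a tool call to move; the robot and the scene stay as the last step left them, time stands still between calls to the robot, and variables do not carry over. Pictures are saved under pics/ and viewed, at most 10 in all, crops included, and the job is handed in when it is done.

Besides the shell and the picture viewer there is one more tool, called after "Request:" by a JSON object that holds its "name" and its "arguments". drive_tool: Moves the arm, as the interface text tells. Its arguments: {"type":"object","properties":{"increments":{"type":"array"}},"required":["increments"]}

```bash
mkdir -p pics
cat > h.py <<'E'
import numpy as np, cv2
from workcell import get_obs, camera, job_done, silhouettes
def proj(c,P):
    P=np.atleast_2d(P); V=np.array(c["view"]);K=np.array(c["K"])
    q=P@V[:3,:3].T+V[:3,3]; s=q[:,:2]/q[:,2:]; r2=(s**2).sum(1,keepdims=True); s=s*(1+c["k1"]*r2)
    return s@K[:2,:2].T+K[:2,2]
def unproj(c,uv,z):
    V=np.array(c["view"]);K=np.array(c["K"]); uv=np.atleast_2d(uv).astype(float)
    d=(uv-K[:2,2])@np.linalg.inv(K[:2,:2]).T; s=d.copy()
    for _ in range(20): s=d/(1+c["k1"]*(s**2).sum(1,keepdims=True))
    R=V[:3,:3]; o=-R.T@V[:3,3]; w=np.c_[s,np.ones(len(s))]@R
    return o+w*((z-o[2])/w[:,2])[:,None]
def save(c,n): cv2.imwrite("pics/"+n,c["image"][:,:,::-1])
E
python3 - <<'E'
from h import *
np.set_printoptions(precision=3,suppress=True)
print(get_obs())
for n in("scene","top"):
    c=camera(n); save(c,n+"0.png"); V=c["view"]; print(n,"cam pos",-V[:3,:3].T@V[:3,3],c["k1"],c["K"][0,0])
    for q in["slack_foot","screw","jam_nut","bushing","locked_foot","board","prop","tray_large","tray_small","spirit_level"]:
        for s in silhouettes(q,c)[:4]:
            ys,xs=np.nonzero(s["region"]); print(q,round(s["conf"],2),s["bbox"],xs.mean().round(1),ys.mean().round(1),len(xs))
E
```

```text
{'clock': 0.0, 'joint_pos': array([-1.127,  0.241,  0.004,  1.335, -0.   ,  1.571]), 'joint_vel': array([ 0.001, -0.   ,  0.002,  0.001, -0.001,  0.   ]), 'tau': array([  0.001, -37.232,  25.24 ,   0.017,   0.   ,  -0.   ]), 'eef_pos': array([ 0.214, -0.451,  0.23 ]), 'tool_rot': array([ 0.975,  0.22 , -0.   , -0.001]), 'ft_force': array([ 0.83 , -0.092,  0.321]), 'ft_torque': array([-0.057, -0.027, -0.046]), 'grasp_force': 0.0, 'grip_width': 0.08538912256179747}
scene cam pos [ 1.782 -0.054  0.976] -0.06743332947987649 526.6363146063811
slack_foot 0.88 [226.1, 212.3, 238.2, 237.2] 231.5 227.5 274
screw 0.66 [220.6, 212.9, 239.3, 239.0] 231.2 222.5 208
jam_nut 0.61 [225.7, 212.2, 239.3, 235.2] 231.4 226.6 125
bushing 0.73 [226.6, 230.4, 241.6, 240.2] 232.2 236.1 145
locked_foot 0.64 [347.0, 209.1, 372.8, 239.5] 363.9 228.6 387
board 0.77 [188.5, 240.3, 405.4, 355.7] 297.4 296.8 19568
prop 0.86 [312.2, 198.9, 353.0, 222.5] 331.8 211.5 610
prop 0.79 [204.9, 203.0, 227.2, 230.1] 215.6 214.9 385
prop 0.75 [263.4, 191.8, 273.6, 224.9] 269.9 208.9 343
prop 0.63 [290.5, 234.8, 302.8, 243.4]
[... 577 characters left out ...]
 0.49 [227.9, 222.9, 269.8, 268.0] 248.6 246.3 1572
locked_foot 0.58 [228.1, 222.5, 267.1, 269.0] 248.4 246.5 1582
board 0.63 [394.4, 230.1, 420.5, 257.9] 405.4 241.3 329
prop 0.87 [355.7, 301.8, 376.2, 350.4] 363.1 325.2 772
prop 0.75 [257.2, 301.8, 303.3, 330.2] 278.8 316.5 625
prop 0.66 [416.8, 287.4, 450.1, 332.3] 432.8 311.8 806
prop 0.59 [321.3, 231.1, 335.4, 258.3] 328.5 242.7 378
tray_large 0.88 [77.8, 198.6, 159.4, 295.8] 119.4 246.6 5476
tray_small 0.75 [471.1, 246.5, 536.6, 320.1] 506.8 282.4 3081
tray_small 0.35 [399.2, 230.7, 422.8, 263.7] 411.2 249.8 300
spirit_level 0.81 [300.8, 182.1, 377.7, 201.7] 340.5 191.0 979
spirit_level 0.38 [397.9, 231.9, 417.2, 260.0] 405.6 241.6 281
```

View pics/scene0.png

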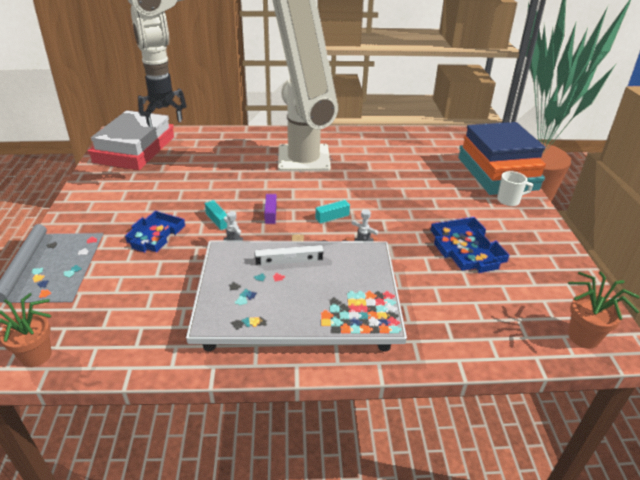

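View pics/top0.png

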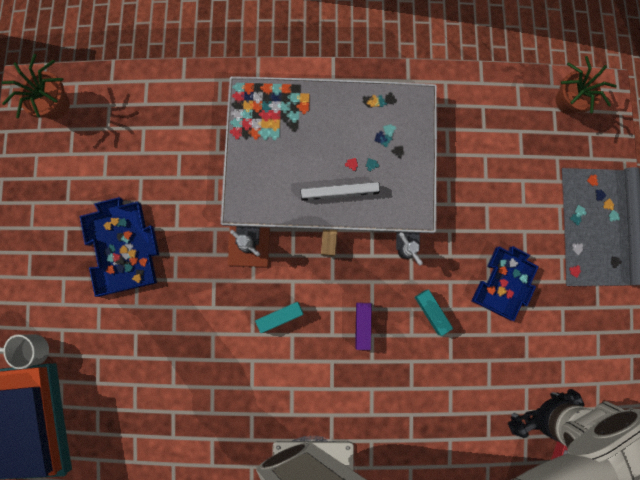

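The scene view shows the board with the locked foot on a paver at top-view (249,246), and the bare foot at (408,246). That makes the slack foot the right one, at y<0. There are four prop-shaped blocks in the top view: teal (279,317), purple (363,326), teal (433,312) and a wooden one under the board's front edge (329,243). The wooden one is the prop, and I'll confirm that in an enlarged crop.

Run:
```python
from h import *
t=camera("top");s=camera("scene")
def crop(c,x,y,w,h,W,H): return cv2.resize(c["image"][y:y+h,x:x+w],(W,H),interpolation=cv2.INTER_CUBIC)
a=crop(t,310,215,60,50,360,300); b=crop(t,380,215,60,50,360,300)
d=crop(s,205,200,50,50,300,300); e=crop(t,215,215,60,50,360,300)
im=np.vstack([np.hstack([a,b]),np.hstack([e,d,np.zeros((300,60,3),np.uint8)])])
cv2.imwrite("pics/crop1.png",im[:,:,::-1])
for n,p,z in[("foot",(408,245),.1),("locked",(249,246),.1),("prop c",(329,243),.044)]: print(n,unproj(t,p,z).round(3))
for n,p in[("BL",(231,78)),("BR",(436,84)),("FR",(436,232)),("FL",(222,224))]: print(n,unproj(t,p,.064).round(3))
```

```text
foot [[ 0.561 -0.212  0.1  ]]
locked [[0.555 0.148 0.1  ]]
prop c [[ 0.569 -0.034  0.044]]
BL [[0.969 0.207 0.064]]
BR [[ 0.959 -0.293  0.064]]
FR [[ 0.595 -0.285  0.064]]
FL [[0.61  0.217 0.064]]
```

View pics/crop1.png

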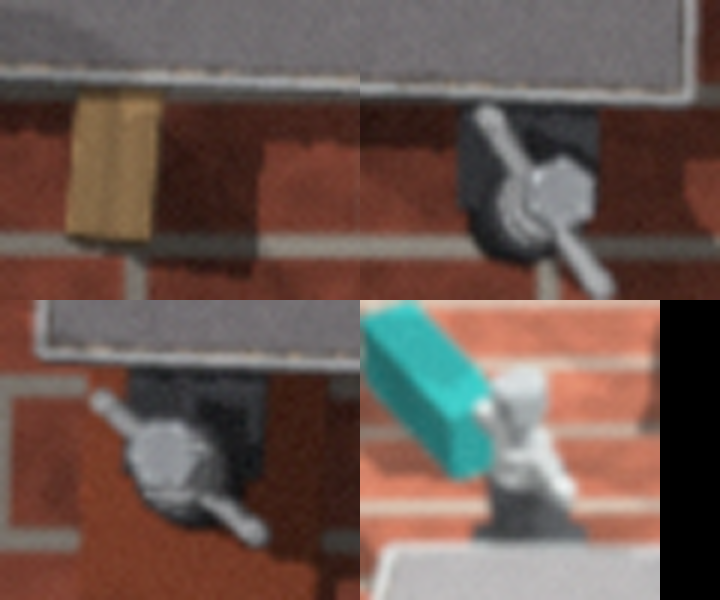

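The crops confirm the wooden prop, at top (329,243) with the board edge over it. The slack foot's wings are raised off the bushing, at (401,235)–(420,262), with the hex head at (414,247). Next I'll fit the poses.

Run:
```python
from h import *
np.set_printoptions(precision=4,suppress=True)
t=camera("top");s=camera("scene")
T=lambda x,y,ox,oy:(ox+x/6-.4,oy+y/6-.4)
hd=T(202,190,380,215);A=T(128,118,380,215);B=T(240,283,380,215)
print("head",unproj(t,hd,.126),"scene head",unproj(s,T(160,75,205,200),.126))
for z in(.087,.091):
    a,b=unproj(t,[A,B],z); print("wing",a,b,"mid",(a+b)/2,"ang",np.degrees(np.arctan2(*(a-b)[[1,0]])),"len",np.linalg.norm(a-b))
FR=unproj(t,T(332,102,380,215),.064)[0];FL=unproj(t,T(37,55,215,215),.064)[0]
print(FR,FL,np.linalg.norm(FR-FL)); y=(FL-FR)/np.linalg.norm(FL-FR); x=np.array([y[1],-y[0],0]); m=(FR+FL)/2
print("yaw",np.degrees(np.arctan2(x[1],x[0])),"foot from board",m-.045*x-.19*y)
pf=unproj(t,[T(68,237,310,215),T(150,242,310,215),T(162,92,310,215),T(76,92,310,215)],.044); print("prop",pf,np.linalg.norm(pf[0]-pf[1]))
d=(pf[2]+pf[3]-pf[0]-pf[1]);print("prop yaw",np.degrees(np.arctan2(d[1],d[0])),"front mid",(pf[0]+pf[1])/2)
for p in[(355.7,301.8),(303,305),(416.8,292)]: print(unproj(t,p,.04))
for h in (.126,): print("reproj head", proj(s,unproj(t,hd,h)))
```

```text
head [[ 0.5553 -0.2203  0.126 ]] scene head [[ 0.5444 -0.2203  0.126 ]]
wing [ 0.5864 -0.1983  0.087 ] [ 0.5235 -0.241   0.087 ] mid [ 0.555  -0.2197  0.087 ] ang 34.127120126356196 len 0.07607472314947919
wing [ 0.586  -0.1978  0.091 ] [ 0.5232 -0.2403  0.091 ] mid [ 0.5546 -0.2191  0.091 ] ang 34.12712012635619 len 0.07585092031398512
[ 0.596 -0.282  0.064] [0.6105 0.2196 0.064 ] 0.5018565721850257
yaw -1.6479981036407694 foot from board [ 0.5528 -0.2198  0.064 ]
prop [[ 0.5429 -0.0154  0.044 ]
 [ 0.5412 -0.0475  0.044 ]
 [ 0.6004 -0.0519  0.044 ]
 [ 0.6002 -0.0181  0.044 ]] 0.03217842876667052
prop yaw -3.525992924822914 front mid [ 0.5421 -0.0314  0.044 ]
[[ 0.4317 -0.0977  0.04  ]]
[[0.4234 0.0257 0.04  ]]
[[ 0.4552 -0.242   0.04  ]]
reproj head [[230.9522 214.2997]]
```

Request:
{"name": "drive_tool", "arguments": {"increments": [[[17,11.5,0],[0,0,7],0.7],[[17,11.5,0],[0,0,7],0.7],[[17,11.5,0],[0,0,7],0.7],[[17,11.5,0],[0,0,7],0.7],[[17,11.5,0],[0,0,7],0.7],[[17,11.5,0],[0,0,7],0.7],[[17,11.5,0],[0,0,7],0.7],[[17,11.5,0],[0,0,7],0.7]]}}

```text
clock: 1.97
eef_pos: [0.3515, -0.3589, 0.2314]
tool_rot: [0.756, 0.655, -0.0, 0.0]
ft_force: [0.3, 0.5, 0.4]
grip_width: 0.0598
grasp_force: 0.0
```

Request:
{"name": "drive_tool", "arguments": {"increments": [[[17,11.5,0],[0,0,7],0.7],[[17,11.5,0],[0,0,7],0.7],[[17,11.5,0],[0,0,7],0.7],[[17,11.5,0],[0,0,7],0.7],[[17,11.5,0],[0,0,7],0.7],[[17,11.5,0],[0,0,7],0.7],[[17,11.5,0],[0,0,7],0.7],[[17,11.5,0],[0,0,7],0.7]]}}

```text
clock: 2.63
eef_pos: [0.4875, -0.2669, 0.2313]
tool_rot: [0.36, 0.933, -0.0, -0.0]
ft_force: [-0.1, -0.7, -0.5]
grip_width: 0.0599
grasp_force: 0.0
```

Request:
{"name": "drive_tool", "arguments": {"increments": [[[17,11.5,0],[0,0,7],0.7],[[17,11.5,0],[0,0,7],0.7],[[17,11.5,0],[0,0,7],0.7],[[17,11.5,0],[0,0,7],0.7],[[0,0,0],[0,0,0],0.7],[[0,0,0],[0,0,0],0.7]]}}

```text
clock: 3.13
eef_pos: [0.5552, -0.2209, 0.2308]
tool_rot: [0.127, 0.992, -0.0, -0.0]
ft_force: [-0.7, -1.1, -0.4]
grip_width: 0.0595
grasp_force: 0.0
```

Request:
{"name": "drive_tool", "arguments": {"increments": [[[0,0.3,-32],[0,0,0],0.7],[[0,0.3,-32],[0,0,0],0.7],[[0,0.3,-32],[0,0,0],0.7],[[0,0,-30],[0,0,0],0.7],[[0,0,0],[0,0,0],0.7]]}}

```text
clock: 3.55
eef_pos: [0.549, -0.2196, 0.0987]
tool_rot: [0.128, 0.992, 0.001, -0.006]
ft_force: [-1.1, 0.7, -1.2]
grip_width: 0.0595
grasp_force: 0.0
```

Run:
```python
from h import *
s=camera("scene");t=camera("top")
a=cv2.resize(s["image"][150:250,180:280],(500,500),interpolation=cv2.INTER_CUBIC)
b=cv2.resize(t["image"][210:280,385:427],(300,500),interpolation=cv2.INTER_CUBIC)
cv2.imwrite("pics/c2.png",np.hstack([a,b])[:,:,::-1]); o=get_obs(); print(o["eef_pos"],o["ft_force"],o["ft_torque"],o["joint_pos"])
print(proj(s,[.555,-.22,o["eef_pos"][2]]),proj(s,[.555,-.22,.126]))
```

```text
[ 0.55320132 -0.22098206  0.10490487] [0.7331613  0.15591995 0.64527786] [-0.00064912 -0.05005472  0.01170301] [-3.79925117e-01  5.08980179e-01  6.28393356e-02  1.12765464e+00
 -2.27803252e-04 -1.23623931e-01]
[[231.63811058 220.33496265]] [[231.07809386 214.23404874]]
```

View pics/c2.png

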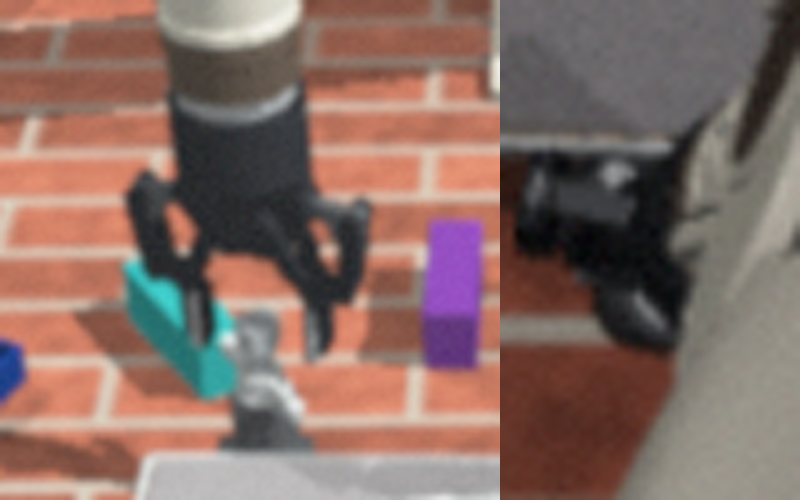

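The fingers straddle the hex head, with tips at crop (200,340) and (318,358), and the wings lie below and between them. I'll lower to wing height.

Request:
{"name": "drive_tool", "arguments": {"increments": [[[0,0,-10],[0,0,0],0.7],[[0,0,-10],[0,0,0],0.7],[[0,0,-8],[0,0,0],0.7],[[0,0,0],[0,0,0],0.7],[[0,0,0],[0,0,0],0.7],[[0,0,0],[0,0,0],0.7]]}}

```text
clock: 4.15
eef_pos: [0.555, -0.2207, 0.0777]
tool_rot: [0.127, 0.992, -0.0, 0.0]
ft_force: [0.4, 0.2, -0.5]
grip_width: 0.0597
grasp_force: 0.0
```

```bash
cat > st.py <<'E'
from h import *
o=get_obs();q=o["tool_rot"];p=o["eef_pos"];F=o["ft_force"];M=o["ft_torque"];d=p-np.array([.555,-.2205,0])
psi=2*np.degrees(np.arctan2(q[1],q[0]))-90
print("t",round(o["clock"],2),"psi",round(psi,1),"p",p.round(4),"F",F.round(1),"M",M.round(3),"Tz axis",round(M[2]+d[0]*F[1]-d[1]*F[0],3),"j5",o["joint_pos"][5].round(2),"w",round(o["grip_width"],4))
E
python3 st.py; python3 st.py
```

```text
t 4.15 psi 75.4 p [ 0.555  -0.2207  0.0777] F [ 0.4  0.2 -0.5] M [ 0.016 -0.048  0.032] Tz axis 0.032 j5 -0.12 w 0.0597
t 4.15 psi 75.4 p [ 0.555  -0.2207  0.0777] F [ 0.4  0.2 -0.5] M [ 0.016 -0.048  0.032] Tz axis 0.032 j5 -0.12 w 0.0597
```

Request:
{"name": "drive_tool", "arguments": {"increments": [[[0,0,-7],[0,0,0],0.7],[[0,0,0],[0,0,-5],0.7],[[0,0,0],[0,0,-5],0.7],[[0,0,0],[0,0,-5],0.7],[[0,0,0],[0,0,-5],0.7],[[0,0,0],[0,0,-5],0.7],[[0,0,0],[0,0,-5],0.7],[[0,0,0],[0,0,-5],0.7]]}}

```text
clock: 4.82
eef_pos: [0.5544, -0.2204, 0.0699]
tool_rot: [0.421, 0.907, 0.0, -0.0]
ft_force: [-0.4, 0.3, -0.9]
grip_width: 0.0595
grasp_force: 0.7
```

```bash
python3 st.py
```

```text
t 4.82 psi 40.2 p [ 0.5544 -0.2204  0.0699] F [-0.4  0.3 -0.9] M [ 0.026  0.077 -0.003] Tz axis -0.003 j5 0.49 w 0.0595
```

Request:
{"name": "drive_tool", "arguments": {"increments": [[[0,0,0],[0,0,-7],0.7],[[0,0,0],[0,0,-7],0.7],[[0,0,0],[0,0,-7],0.7],[[0,0,0],[0,0,-7],0.7],[[0,0,0],[0,0,-7],0.7],[[0,0,0],[0,0,-7],0.7],[[0,0,0],[0,0,-7],0.7],[[0,0,0],[0,0,-7],0.7]]}}

```text
clock: 5.48
eef_pos: [0.5543, -0.2211, 0.0699]
tool_rot: [0.798, 0.602, -0.001, 0.0]
ft_force: [-0.8, -1.1, -1.2]
grip_width: 0.0603
grasp_force: 0.8
```

Run:
```python
from h import *
exec(open("st.py").read())
s=camera("scene");t=camera("top")
a=cv2.resize(s["image"][180:250,190:260],(500,500),interpolation=cv2.INTER_CUBIC)
cv2.imwrite("pics/c3.png",a[:,:,::-1])
```

```text
t 5.48 psi -15.9 p [ 0.5543 -0.2211  0.0699] F [-0.8 -1.1 -1.2] M [-0.28   0.177  0.047] Tz axis 0.048 j5 1.47 w 0.0603
```

View pics/c3.png

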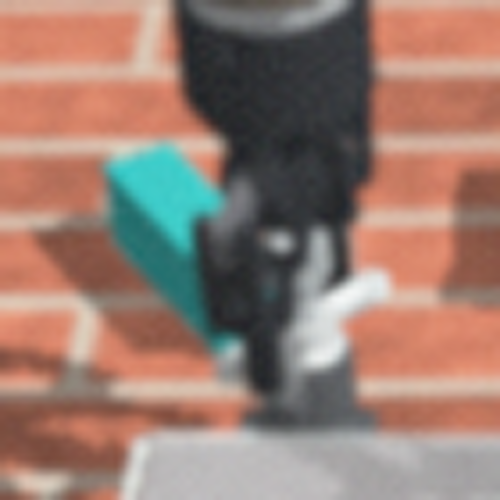

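The nut follows the fingers. Its wing now points to crop (380,285), about 44° clockwise of where it should be if it is trailing the fingers' contact side, as expected. I'll finish this stroke and then lift and wind back.

Request:
{"name": "drive_tool", "arguments": {"increments": [[[0,0,0],[0,0,-7],0.7],[[0,0,0],[0,0,-7],0.7],[[0,0,0],[0,0,-7],0.7],[[0,0,0],[0,0,-7],0.7],[[0,0,0],[0,0,-7],0.7],[[0,0,0],[0,0,-7],0.7],[[0,0,0],[0,0,-7],0.7]]}}

```text
clock: 6.17
eef_pos: [0.5541, -0.2208, 0.07]
tool_rot: [0.976, 0.219, -0.001, 0.0]
ft_force: [-1.2, 0.1, -0.8]
grip_width: 0.06
grasp_force: 0.8
```

Request:
{"name": "drive_tool", "arguments": {"increments": [[[0,0,0],[0,0,-7],0.7],[[0,0,0],[0,0,-7],0.7],[[0,0,0],[0,0,-7],0.7],[[0,0,0],[0,0,-7],0.7],[[0,0,0],[0,0,-7],0.7],[[0,0,0],[0,0,0],0.7],[[0,0,0],[0,0,0],0.7]]}}

```text
clock: 6.75
eef_pos: [0.5545, -0.2204, 0.0701]
tool_rot: [0.997, -0.081, -0.0, -0.0]
ft_force: [-0.9, 0.3, -1.0]
grip_width: 0.0599
grasp_force: 0.5
```

```bash
python3 st.py
```

```text
t 6.75 psi -99.3 p [ 0.5545 -0.2204  0.0701] F [-0.9  0.3 -1. ] M [0.069 0.213 0.009] Tz axis 0.009 j5 2.92 w 0.0599
```

Request:
{"name": "drive_tool", "arguments": {"increments": [[[0,0,0],[0,0,7],0.7],[[0,0,17],[0,0,7],0.7],[[0,0,17],[0,0,7],0.7],[[0,0,0],[0,0,7],0.7],[[0,0,0],[0,0,7],0.7],[[0,0,0],[0,0,7],0.7],[[0,0,0],[0,0,7],0.7],[[0,0,0],[0,0,7],0.7]]}}

```text
clock: 7.42
eef_pos: [0.5553, -0.2207, 0.1047]
tool_rot: [0.917, 0.399, 0.001, 0.0]
ft_force: [0.4, 1.2, 0.2]
grip_width: 0.0596
grasp_force: 0.0
```

Request:
{"name": "drive_tool", "arguments": {"increments": [[[0,0,0],[0,0,7],0.7],[[0,0,0],[0,0,7],0.7],[[0,0,0],[0,0,7],0.7],[[0,0,0],[0,0,7],0.7],[[0,0,0],[0,0,7],0.7],[[0,0,0],[0,0,7],0.7],[[0,0,0],[0,0,7],0.7],[[0,0,0],[0,0,7],0.7]]}}

```text
clock: 8.08
eef_pos: [0.5553, -0.2207, 0.1046]
tool_rot: [0.622, 0.783, 0.0, 0.001]
ft_force: [0.2, 0.2, 0.0]
grip_width: 0.0598
grasp_force: 0.0
```

Request:
{"name": "drive_tool", "arguments": {"increments": [[[0,0,0],[0,0,7],0.7],[[0,0,0],[0,0,7],0.7],[[0,0,0],[0,0,7],0.7],[[0,0,0],[0,0,7],0.7],[[0,0,0],[0,0,7],0.7],[[0,0,0],[0,0,7],0.7],[[0,0,0],[0,0,7],0.7],[[0,0,0],[0,0,7],0.7]]}}

```text
clock: 8.75
eef_pos: [0.5553, -0.2207, 0.1046]
tool_rot: [0.182, 0.983, 0.0, 0.001]
ft_force: [0.7, 0.2, 0.4]
grip_width: 0.0597
grasp_force: 0.0
```

Request:
{"name": "drive_tool", "arguments": {"increments": [[[0,0,0],[0,0,7],0.7],[[0,0,0],[0,0,7],0.7],[[0,0,0],[0,0,7],0.7],[[0,0,0],[0,0,7],0.7],[[0,0,0],[0,0,0],0.7],[[0,0,0],[0,0,0],0.7]]}}

```text
clock: 9.25
eef_pos: [0.5551, -0.2207, 0.1045]
tool_rot: [-0.056, 0.998, -0.0, 0.0]
ft_force: [0.7, 0.5, 0.5]
grip_width: 0.0599
grasp_force: 0.0
```

```bash
python3 st.py
```

```text
t 9.25 psi 96.4 p [ 0.5551 -0.2207  0.1045] F [0.7 0.5 0.5] M [-0.023 -0.041 -0.011] Tz axis -0.011 j5 -0.49 w 0.0599
```

Request:
{"name": "drive_tool", "arguments": {"increments": [[[0,0,-12],[0,0,0],0.7],[[0,0,-12],[0,0,0],0.7],[[0,0,-11],[0,0,0],0.7],[[0,0,0],[0,0,-6],0.7],[[0,0,0],[0,0,-6],0.7],[[0,0,0],[0,0,-6],0.7],[[0,0,0],[0,0,-6],0.7],[[0,0,0],[0,0,-6],0.7]]}}

```text
clock: 9.92
eef_pos: [0.554, -0.2203, 0.0684]
tool_rot: [0.207, 0.978, 0.0, -0.001]
ft_force: [-0.5, 1.0, -1.3]
grip_width: 0.0598
grasp_force: 0.8
```

```bash
python3 st.py
```

```text
t 9.92 psi 66.1 p [ 0.554  -0.2203  0.0684] F [-0.5  1.  -1.3] M [0.013 0.108 0.091] Tz axis 0.09 j5 0.04 w 0.0598
```

Request:
{"name": "drive_tool", "arguments": {"increments": [[[0,0,0],[0,0,-5],0.7],[[0,0,0],[0,0,-5],0.7],[[0,0,0],[0,0,-5],0.7],[[0,0,0],[0,0,-5],0.7],[[0,0,0],[0,0,-5],0.7],[[0,0,0],[0,0,-5],0.7],[[0,0,0],[0,0,0],0.7]]}}

```text
clock: 10.5
eef_pos: [0.5544, -0.2205, 0.0687]
tool_rot: [0.452, 0.892, -0.0, -0.0]
ft_force: [0.9, -0.3, -0.6]
grip_width: 0.0594
grasp_force: 0.0
```

```bash
python3 st.py
```

```text
t 10.5 psi 36.3 p [ 0.5544 -0.2205  0.0687] F [ 0.9 -0.3 -0.6] M [-0.023 -0.015 -0.025] Tz axis -0.025 j5 0.56 w 0.0594
```

Request:
{"name": "drive_tool", "arguments": {"increments": [[[0,0,0],[0,0,-5],0.7],[[0,0,0],[0,0,-5],0.7],[[0,0,0],[0,0,-5],0.7],[[0,0,0],[0,0,-5],0.7],[[0,0,0],[0,0,-5],0.7],[[0,0,0],[0,0,-5],0.7],[[0,0,0],[0,0,-5],0.7],[[0,0,0],[0,0,0],0.7]]}}

```text
clock: 11.17
eef_pos: [0.5546, -0.2208, 0.069]
tool_rot: [0.698, 0.716, -0.0, -0.0]
ft_force: [-0.6, 0.5, 0.1]
grip_width: 0.06
grasp_force: 0.1
```

```bash
python3 st.py
```

```text
t 11.17 psi 1.4 p [ 0.5546 -0.2208  0.069 ] F [-0.6  0.5  0.1] M [-0.002  0.007  0.026] Tz axis 0.026 j5 1.17 w 0.06
```

Request:
{"name": "drive_tool", "arguments": {"increments": [[[0,0,0],[0,0,-5],0.7],[[0,0,0],[0,0,-5],0.7],[[0,0,0],[0,0,-5],0.7],[[0,0,0],[0,0,-5],0.7],[[0,0,0],[0,0,-5],0.7],[[0,0,0],[0,0,-5],0.7],[[0,0,0],[0,0,-5],0.7],[[0,0,0],[0,0,0],0.7]]}}

```text
clock: 11.83
eef_pos: [0.5544, -0.2208, 0.0691]
tool_rot: [0.881, 0.473, -0.0, -0.0]
ft_force: [-0.3, 0.2, -0.1]
grip_width: 0.0596
grasp_force: 0.3
```

```bash
python3 st.py
```

```text
t 11.83 psi -33.5 p [ 0.5544 -0.2208  0.0691] F [-0.3  0.2 -0.1] M [-0.101  0.031  0.041] Tz axis 0.041 j5 1.78 w 0.0596
```

Request:
{"name": "drive_tool", "arguments": {"increments": [[[0,0,0],[0,0,-5],0.7],[[0,0,0],[0,0,-5],0.7],[[0,0,0],[0,0,-5],0.7],[[0,0,0],[0,0,-5],0.7],[[0,0,0],[0,0,-5],0.7],[[0,0,0],[0,0,-5],0.7],[[0,0,0],[0,0,-5],0.7],[[0,0,0],[0,0,0],0.7]]}}

```text
clock: 12.5
eef_pos: [0.5544, -0.2206, 0.0691]
tool_rot: [0.982, 0.187, -0.0, -0.0]
ft_force: [-1.4, 1.0, -0.0]
grip_width: 0.0598
grasp_force: 0.3
```

```bash
python3 st.py
```

```text
t 12.5 psi -68.4 p [ 0.5544 -0.2206  0.0691] F [-1.4  1.  -0. ] M [-0.071  0.124 -0.006] Tz axis -0.007 j5 2.39 w 0.0598
```

Request:
{"name": "drive_tool", "arguments": {"increments": [[[0,0,0],[0,0,-5],0.7],[[0,0,0],[0,0,-5],0.7],[[0,0,0],[0,0,-5],0.7],[[0,0,0],[0,0,-5],0.7],[[0,0,0],[0,0,-5],0.7],[[0,0,0],[0,0,-5],0.7],[[0,0,0],[0,0,-2],0.7],[[0,0,0],[0,0,0],0.7]]}}

```text
clock: 13.17
eef_pos: [0.5543, -0.2203, 0.0691]
tool_rot: [0.996, -0.09, -0.0, -0.0]
ft_force: [-1.6, 0.5, -0.8]
grip_width: 0.0596
grasp_force: 0.5
```

```bash
python3 st.py
```

```text
t 13.17 psi -100.3 p [ 0.5543 -0.2203  0.0691] F [-1.6  0.5 -0.8] M [-0.003  0.29  -0.009] Tz axis -0.009 j5 2.94 w 0.0596
```

Request:
{"name": "drive_tool", "arguments": {"increments": [[[0,0,0],[0,0,7],0.7],[[0,0,17],[0,0,7],0.7],[[0,0,19],[0,0,7],0.7],[[0,0,0],[0,0,7],0.7],[[0,0,0],[0,0,7],0.7],[[0,0,0],[0,0,7],0.7],[[0,0,0],[0,0,7],0.7],[[0,0,0],[0,0,7],0.7]]}}

```text
clock: 13.83
eef_pos: [0.5553, -0.2206, 0.1057]
tool_rot: [0.92, 0.391, 0.001, 0.0]
ft_force: [-0.3, -0.1, 1.1]
grip_width: 0.06
grasp_force: 0.0
```

Request:
{"name": "drive_tool", "arguments": {"increments": [[[0,0,0],[0,0,7],0.7],[[0,0,0],[0,0,7],0.7],[[0,0,0],[0,0,7],0.7],[[0,0,0],[0,0,7],0.7],[[0,0,0],[0,0,7],0.7],[[0,0,0],[0,0,7],0.7],[[0,0,0],[0,0,7],0.7],[[0,0,0],[0,0,7],0.7]]}}

```text
clock: 14.5
eef_pos: [0.5553, -0.2206, 0.1056]
tool_rot: [0.629, 0.778, 0.0, 0.001]
ft_force: [-0.8, -0.2, 0.0]
grip_width: 0.0593
grasp_force: 0.0
```

Request:
{"name": "drive_tool", "arguments": {"increments": [[[0,0,0],[0,0,7],0.7],[[0,0,0],[0,0,7],0.7],[[0,0,0],[0,0,7],0.7],[[0,0,0],[0,0,7],0.7],[[0,0,0],[0,0,7],0.7],[[0,0,0],[0,0,7],0.7],[[0,0,0],[0,0,7],0.7],[[0,0,0],[0,0,7],0.7]]}}

```text
clock: 15.17
eef_pos: [0.5553, -0.2206, 0.1056]
tool_rot: [0.19, 0.982, 0.0, 0.001]
ft_force: [1.2, -0.1, 0.9]
grip_width: 0.0595
grasp_force: 0.0
```

Request:
{"name": "drive_tool", "arguments": {"increments": [[[0,0,0],[0,0,7],0.7],[[0,0,0],[0,0,7],0.7],[[0,0,0],[0,0,7],0.7],[[0,0,0],[0,0,7],0.7],[[0,0,0],[0,0,0],0.7],[[0,0,0],[0,0,0],0.7]]}}

```text
clock: 15.67
eef_pos: [0.5551, -0.2206, 0.1055]
tool_rot: [-0.047, 0.999, -0.0, 0.0]
ft_force: [-0.7, -0.0, -0.2]
grip_width: 0.0597
grasp_force: 0.0
```

Run:
```python
from h import *
exec(open("st.py").read())
s=camera("scene")
a=cv2.resize(s["image"][180:250,190:260],(500,500),interpolation=cv2.INTER_CUBIC)
cv2.imwrite("pics/c4.png",a[:,:,::-1])
```

```text
t 15.67 psi 95.4 p [ 0.5551 -0.2206  0.1055] F [-0.7 -0.  -0.2] M [-0.035 -0.04  -0.021] Tz axis -0.021 j5 -0.47 w 0.0597
```

View pics/c4.png

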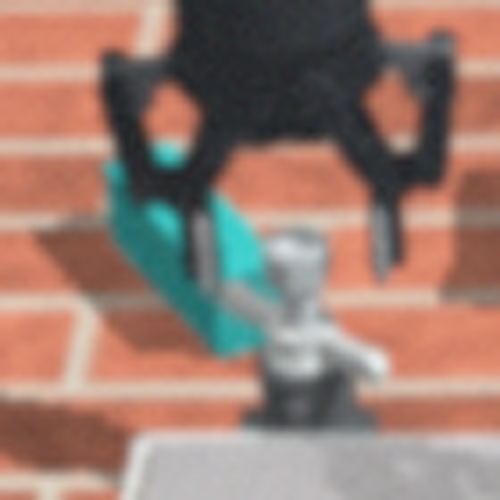

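The nut has come down. Its wing is now at crop (380,365), about 52° as predicted, and the fingers are clear on both sides. Now the third stroke.

Request:
{"name": "drive_tool", "arguments": {"increments": [[[0,0,-12],[0,0,0],0.7],[[0,0,-12],[0,0,0],0.7],[[0,0,-12],[0,0,0],0.7],[[0,0,0],[0,0,-6],0.7],[[0,0,0],[0,0,-6],0.7],[[0,0,0],[0,0,-6],0.7],[[0,0,0],[0,0,-6],0.7],[[0,0,0],[0,0,-6],0.7]]}}

```text
clock: 16.38
eef_pos: [0.5541, -0.2203, 0.0688]
tool_rot: [0.215, 0.977, 0.0, -0.001]
ft_force: [-0.4, 1.0, -1.6]
grip_width: 0.0597
grasp_force: 0.8
```

Request:
{"name": "drive_tool", "arguments": {"increments": [[[0,0,0],[0,0,-5],0.7],[[0,0,0],[0,0,-5],0.7],[[0,0,0],[0,0,-5],0.7],[[0,0,0],[0,0,-5],0.7],[[0,0,0],[0,0,0],0.7],[[0,0,0],[0,0,0],0.7]]}}

```text
clock: 16.88
eef_pos: [0.5548, -0.2206, 0.0693]
tool_rot: [0.378, 0.926, 0.0, 0.0]
ft_force: [0.6, -0.2, -0.1]
grip_width: 0.0596
grasp_force: 0.1
```

```bash
python3 st.py
```

```text
t 16.88 psi 45.5 p [ 0.5548 -0.2206  0.0693] F [ 0.6 -0.2 -0.1] M [ 0.06   0.083 -0.013] Tz axis -0.013 j5 0.4 w 0.0596
```

Request:
{"name": "drive_tool", "arguments": {"increments": [[[0,0,0],[0,0,-5],0.7],[[0,0,0],[0,0,-5],0.7],[[0,0,0],[0,0,-5],0.7],[[0,0,0],[0,0,-5],0.7],[[0,0,0],[0,0,-5],0.7],[[0,0,0],[0,0,0],0.7],[[0,0,0],[0,0,0],0.7]]}}

```text
clock: 17.47
eef_pos: [0.5549, -0.2207, 0.0694]
tool_rot: [0.569, 0.822, 0.0, 0.0]
ft_force: [0.5, -0.1, -0.4]
grip_width: 0.0596
grasp_force: 0.0
```

```bash
python3 st.py
```

```text
t 17.47 psi 20.6 p [ 0.5549 -0.2207  0.0694] F [ 0.5 -0.1 -0.4] M [0.031 0.056 0.009] Tz axis 0.009 j5 0.83 w 0.0596
```

Request:
{"name": "drive_tool", "arguments": {"increments": [[[0,0,0],[0,0,-5],0.7],[[0,0,0],[0,0,-5],0.7],[[0,0,0],[0,0,-5],0.7],[[0,0,0],[0,0,-5],0.7],[[0,0,0],[0,0,-5],0.7]]}}

```text
clock: 17.88
eef_pos: [0.5547, -0.2212, 0.0693]
tool_rot: [0.735, 0.678, -0.0, 0.0]
ft_force: [0.7, -1.1, -1.7]
grip_width: 0.0597
grasp_force: 2.2
```

```bash
python3 st.py
```

```text
t 17.88 psi -4.6 p [ 0.5547 -0.2212  0.0693] F [ 0.7 -1.1 -1.7] M [-0.281  0.038  0.089] Tz axis 0.09 j5 1.27 w 0.0597
```

Request:
{"name": "drive_tool", "arguments": {"increments": [[[0,0,0],[0,0,-4],0.7],[[0,0,0],[0,0,-4],0.7],[[0,0,0],[0,0,-4],0.7]]}}

```text
clock: 18.13
eef_pos: [0.5546, -0.2214, 0.0693]
tool_rot: [0.802, 0.598, -0.001, 0.001]
ft_force: [0.1, -2.0, -1.2]
grip_width: 0.0594
grasp_force: 3.1
```

```bash
python3 st.py
```

```text
t 18.13 psi -16.6 p [ 0.5546 -0.2214  0.0693] F [ 0.1 -2.  -1.2] M [-0.458  0.111  0.213] Tz axis 0.214 j5 1.48 w 0.0594
```

Request:
{"name": "drive_tool", "arguments": {"increments": [[[0,0,0],[0,0,-4],0.7],[[0,0,0],[0,0,-4],0.7],[[0,0,0],[0,0,-4],0.7]]}}

```text
clock: 18.38
eef_pos: [0.5543, -0.2216, 0.0692]
tool_rot: [0.86, 0.511, -0.001, 0.001]
ft_force: [-0.4, -2.9, -1.1]
grip_width: 0.0598
grasp_force: 4.1
```

```bash
python3 st.py
```

```text
t 18.38 psi -28.6 p [ 0.5543 -0.2216  0.0692] F [-0.4 -2.9 -1.1] M [-0.567  0.162  0.227] Tz axis 0.228 j5 1.69 w 0.0598
```

```bash
for i in 1 2 3 4 5 6; do python3 st.py; python3 -c "
from h import *
camera('top')"; done; python3 st.py
```

```text
t 18.38 psi -28.6 p [ 0.5543 -0.2216  0.0692] F [-0.4 -2.9 -1.1] M [-0.567  0.162  0.227] Tz axis 0.228 j5 1.69 w 0.0598
t 18.43 psi -28.7 p [ 0.5544 -0.2215  0.0692] F [-0.7 -1.6 -0.2] M [-0.23   0.049  0.047] Tz axis 0.047 j5 1.69 w 0.0596
t 18.48 psi -28.5 p [ 0.5545 -0.2212  0.0693] F [-0.5 -1.2 -0.6] M [-0.287  0.129  0.099] Tz axis 0.099 j5 1.69 w 0.0597
t 18.53 psi -28.4 p [ 0.5546 -0.2211  0.0694] F [-0.7 -1.6 -0.8] M [-0.378  0.151  0.053] Tz axis 0.054 j5 1.69 w 0.0595
t 18.58 psi -28.4 p [ 0.5546 -0.221   0.0694] F [-0.2 -1.7 -0.4] M [-0.331  0.182  0.023] Tz axis 0.023 j5 1.69 w 0.0601
t 18.63 psi -28.4 p [ 0.5546 -0.221   0.0693] F [ 0.  -1.8 -0.5] M [-0.374  0.211  0.048] Tz axis 0.048 j5 1.69 w 0.0598
t 18.68 psi -28.5 p [ 0.5546 -0.221   0.0693] F [-0.5 -1.1  0.1] M [-0.499  0.19   0.056] Tz axis 0.057 j5 1.69 w 0.0598
```

Request:
{"name": "drive_tool", "arguments": {"increments": [[[0,0,0],[0,0,-4],0.7]]}}

```text
clock: 18.77
eef_pos: [0.5542, -0.2213, 0.0693]
tool_rot: [0.877, 0.481, -0.001, 0.0]
ft_force: [-2.0, -4.0, 0.0]
grip_width: 0.0597
grasp_force: 4.5
```

```bash
for i in 1 2 3 4 ; do python3 st.py; python3 -c "
from h import *
camera('top')"; done; python3 st.py
```

```text
t 18.77 psi -32.5 p [ 0.5542 -0.2213  0.0693] F [-2. -4.  0.] M [-0.764  0.431  0.292] Tz axis 0.294 j5 1.76 w 0.0597
t 18.82 psi -32.8 p [ 0.5543 -0.2212  0.0693] F [-1.1 -2.2 -0.2] M [-0.368  0.169  0.082] Tz axis 0.083 j5 1.76 w 0.0594
t 18.87 psi -32.5 p [ 0.5545 -0.2209  0.0693] F [-1.6 -1.9 -0. ] M [-0.417  0.244  0.082] Tz axis 0.083 j5 1.76 w 0.0599
t 18.92 psi -32.4 p [ 0.5546 -0.2208  0.0693] F [-1.7 -2.2 -0.1] M [-0.486  0.201  0.098] Tz axis 0.098 j5 1.76 w 0.0597
t 18.97 psi -32.5 p [ 0.5547 -0.2208  0.0694] F [-1.4 -1.9 -0.9] M [-0.48   0.204  0.115] Tz axis 0.115 j5 1.76 w 0.0594
```

Request:
{"name": "drive_tool", "arguments": {"increments": [[[0,0,0],[0,0,-4],0.7],[[0,0,0],[0,0,-4],0.7]]}}

```text
clock: 19.13
eef_pos: [0.554, -0.2213, 0.0693]
tool_rot: [0.909, 0.418, -0.001, 0.0]
ft_force: [-2.4, -3.4, -0.3]
grip_width: 0.0596
grasp_force: 5.2
```

```bash
python3 st.py
```

```text
t 19.13 psi -40.6 p [ 0.554  -0.2213  0.0693] F [-2.4 -3.4 -0.3] M [-0.811  0.606  0.364] Tz axis 0.365 j5 1.9 w 0.0596
```

Request:
{"name": "drive_tool", "arguments": {"increments": [[[0,0,0],[0,0,-4],0.7]]}}

```text
clock: 19.22
eef_pos: [0.554, -0.2213, 0.0693]
tool_rot: [0.923, 0.386, -0.001, 0.0]
ft_force: [-3.3, -3.8, -0.2]
grip_width: 0.0593
grasp_force: 5.5
```

```bash
python3 st.py
```

```text
t 19.22 psi -44.6 p [ 0.554  -0.2213  0.0693] F [-3.3 -3.8 -0.2] M [-0.77   0.583  0.388] Tz axis 0.389 j5 1.97 w 0.0593
```

Request:
{"name": "drive_tool", "arguments": {"increments": [[[0,0,0],[0,0,-4],0.7],[[0,0,0],[0,0,-3],0.7]]}}

```text
clock: 19.38
eef_pos: [0.5539, -0.2213, 0.0692]
tool_rot: [0.944, 0.329, -0.001, 0.0]
ft_force: [-2.8, -4.5, 0.7]
grip_width: 0.0598
grasp_force: 6.0
```

```bash
python3 st.py
```

```text
t 19.38 psi -51.6 p [ 0.5539 -0.2213  0.0692] F [-2.8 -4.5  0.7] M [-0.836  0.588  0.4  ] Tz axis 0.403 j5 2.09 w 0.0598
```

Torque while turning fits about 0.45 N m, so the nut is nipped up. I'll back off, lift clear and go above the prop.

Request:
{"name": "drive_tool", "arguments": {"increments": [[[0,0,0],[0,0,6.9],0.7],[[0,0,0],[0,0,6.9],0.7],[[0,0,35],[0,0,6.9],0.7],[[0,0,35],[0,0,6.9],0.7],[[0,0,35],[0,0,6.9],0.7],[[0,0,0],[0,0,6.9],0.7],[[1,12,0],[0,0,6.9],0.7],[[1,12,0],[0,0,6.9],0.7]]}}

```text
clock: 20.05
eef_pos: [0.5577, -0.1963, 0.1758]
tool_rot: [0.682, 0.732, 0.001, 0.001]
ft_force: [-0.7, 0.7, -0.6]
grip_width: 0.0595
grasp_force: 0.0
```

Request:
{"name": "drive_tool", "arguments": {"increments": [[[1,14,0],[0,0,6.9],0.7],[[1,14,0],[0,0,6.9],0.7],[[1,14,0],[0,0,6.9],0.7],[[1,14,0],[0,0,6.9],0.7],[[1,14,0],[0,0,6.9],0.7],[[1,14,0],[0,0,6.9],0.7],[[1,14,0],[0,0,6.9],0.7],[[1,14,0],[0,0,6.9],0.7]]}}

```text
clock: 20.72
eef_pos: [0.565, -0.0831, 0.1746]
tool_rot: [0.265, 0.964, 0.001, 0.0]
ft_force: [0.5, 0.8, -0.0]
grip_width: 0.0598
grasp_force: 0.0
```

Request:
{"name": "drive_tool", "arguments": {"increments": [[[1,14,0],[0,0,6.9],0.7],[[0.5,14,0],[0,0,6.9],0.7],[[0,12,0],[0,0,6.9],0.7],[[0,12,0],[0,0,6.9],0.7],[[0,0,0],[0,0,0],0.7],[[0,0,0],[0,0,0],0.7]]}}

```text
clock: 21.22
eef_pos: [0.5664, -0.0318, 0.1745]
tool_rot: [0.031, 1.0, 0.0, 0.0]
ft_force: [-0.1, 0.0, -0.5]
grip_width: 0.0598
grasp_force: 0.0
```

Run:
```python
from h import *
exec(open("st.py").read())
t=camera("top");s=camera("scene")
a=cv2.resize(s["image"][190:250,200:260],(400,400),interpolation=cv2.INTER_CUBIC)
b=cv2.resize(t["image"][215:275,370:430],(400,400),interpolation=cv2.INTER_CUBIC)
cv2.imwrite("pics/c5.png",np.hstack([a,b])[:,:,::-1])
```

```text
t 21.22 psi 86.4 p [ 0.5664 -0.0318  0.1745] F [-0.1  0.  -0.5] M [-0.042  0.012  0.032] Tz axis 0.046 j5 0.01 w 0.0598
```

View pics/c5.png

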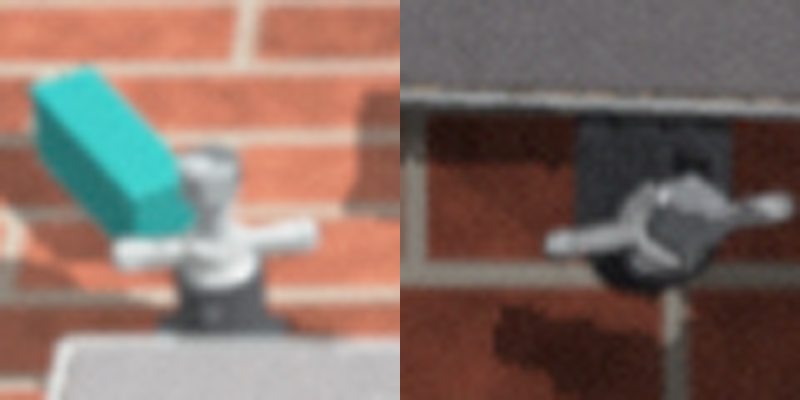

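The wings now lie across at top-crop (555,245)–(790,205), about 100° as predicted. The nut sits on the bushing and the head is untouched. Next I'll grasp the prop.

Request:
{"name": "drive_tool", "arguments": {"increments": [[[0,-0.5,-36],[0,0,0],0.7],[[0,-0.5,-36],[0,0,0],0.7],[[0,0,-36],[0,0,0],0.7],[[0,0,-30],[0,0,0],0.7],[[0,0,-22],[0,0,0],0.7],[[0,0,0],[0,0,0],0.7],[[0,0,0],[0,0,0],0.7]]}}

```text
clock: 21.9
eef_pos: [0.565, -0.0343, 0.0133]
tool_rot: [0.032, 0.999, 0.0, -0.002]
ft_force: [-0.3, 0.2, 1.4]
grip_width: 0.06
grasp_force: 0.0
```

Request:
{"name": "drive_tool", "arguments": {"increments": [[[0,0,0],[0,0,0],0.5],[[0,0,0],[0,0,0],0.45],[[0,0,0],[0,0,0],0.4],[[0,0,0],[0,0,0],0.35],[[0,0,0],[0,0,0],0.3],[[0,0,0],[0,0,0],0.3],[[0,0,0],[0,0,0],0.3]]}}

```text
clock: 22.48
eef_pos: [0.5682, -0.034, 0.0168]
tool_rot: [0.031, 1.0, -0.0, 0.002]
ft_force: [-0.5, -0.7, 6.0]
grip_width: 0.0334
grasp_force: 60.4
```

```bash
python3 st.py
```

```text
t 22.48 psi 86.4 p [ 0.5682 -0.034   0.0168] F [-0.5 -0.7  6. ] M [-0.117  0.1   -0.016] Tz axis 0.061 j5 0.0 w 0.0334
```

Request:
{"name": "drive_tool", "arguments": {"increments": [[[0,0,1.5],[0,0,0],0.3],[[-10,0.6,0],[0,0,0],0.3],[[-14,0.8,0],[0,0,0],0.3],[[-16,1,0],[0,0,0],0.3],[[-16,1,0],[0,0,0],0.3],[[-16,1,0],[0,0,0],0.3],[[-14,0.8,0],[0,0,0],0.3],[[-9,0.5,0],[0,0,0],0.3]]}}

```text
clock: 23.15
eef_pos: [0.4713, -0.0279, 0.0168]
tool_rot: [0.031, 1.0, 0.0, 0.001]
ft_force: [2.1, 0.3, 2.1]
grip_width: 0.0328
grasp_force: 59.8
```

Request:
{"name": "drive_tool", "arguments": {"increments": [[[0,0,0],[0,0,0],0.3],[[0,0,0],[0,0,0],0.3],[[0,0,0],[0,0,0],0.3]]}}

```text
clock: 23.4
eef_pos: [0.4699, -0.0278, 0.0168]
tool_rot: [0.031, 1.0, 0.0, -0.001]
ft_force: [-5.6, -0.4, 11.2]
grip_width: 0.0333
grasp_force: 60.8
```

Run:
```python
from h import *
exec(open("st.py").read())
s=camera("scene")
cv2.imwrite("pics/c6.png",cv2.resize(s["image"][170:260,200:380],(800,400),interpolation=cv2.INTER_CUBIC)[:,:,::-1])
```

```text
t 23.4 psi 86.4 p [ 0.4699 -0.0278  0.0168] F [-5.6 -0.4 11.2] M [ 0.031  0.883 -0.049] Tz axis 1.058 j5 0.0 w 0.0333
```

View pics/c6.png

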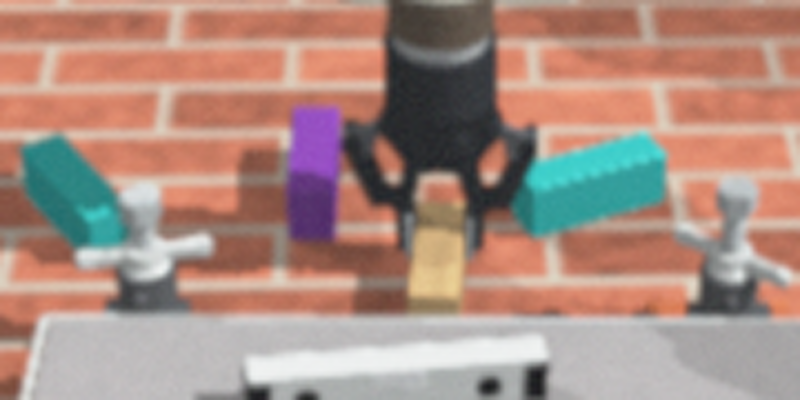

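The prop is out in front of the board, its near end at crop (438,305), with all neighbours clear. I'll release it and lift straight up.

Request:
{"name": "drive_tool", "arguments": {"increments": [[[0,0,0],[0,0,0],0.55],[[0,0,0],[0,0,0],0.55],[[0,0,0],[0,0,0],0.55],[[0,0,0],[0,0,0],0.55],[[0,0,10],[0,0,0],0.55],[[0,0,30],[0,0,0],0.55],[[0,0,40],[0,0,0],0.55],[[0,0,40],[0,0,0],0.55]]}}

```text
clock: 24.12
eef_pos: [0.4698, -0.0279, 0.136]
tool_rot: [0.031, 1.0, 0.0, -0.002]
ft_force: [1.1, -0.3, 0.2]
grip_width: 0.0469
grasp_force: 0.0
```

Request:
{"name": "drive_tool", "arguments": {"increments": [[[-20,0,40],[0,0,0],0.55],[[-30,0,20],[0,0,0],0.55],[[-35,0,0],[0,0,0],0.55],[[-35,0,0],[0,0,0],0.55],[[0,0,0],[0,0,0],0.55],[[0,0,0],[0,0,0],0.55]]}}

```text
clock: 24.62
eef_pos: [0.351, -0.0279, 0.1931]
tool_rot: [0.031, 1.0, 0.0, 0.0]
ft_force: [0.9, 0.7, 0.5]
grip_width: 0.0471
grasp_force: 0.0
```

Run:
```python
from h import *
exec(open("st.py").read())
t=camera("top")
cv2.imwrite("pics/c7.png",cv2.resize(t["image"][170:350,215:455],(800,600),interpolation=cv2.INTER_CUBIC)[:,:,::-1])
for s in silhouettes("prop",t): print(s["conf"],s["bbox"])
```

```text
t 24.62 psi 86.4 p [ 0.351  -0.0279  0.1931] F [0.9 0.7 0.5] M [-0.001  0.011 -0.025] Tz axis -0.338 j5 -0.02 w 0.0471
0.86 [318.4, 249.1, 337.5, 295.0]
0.78 [355.0, 300.7, 373.5, 348.9]
0.72 [414.0, 286.6, 452.9, 335.2]
0.62 [254.5, 303.5, 305.0, 331.1]
```

View pics/c7.png

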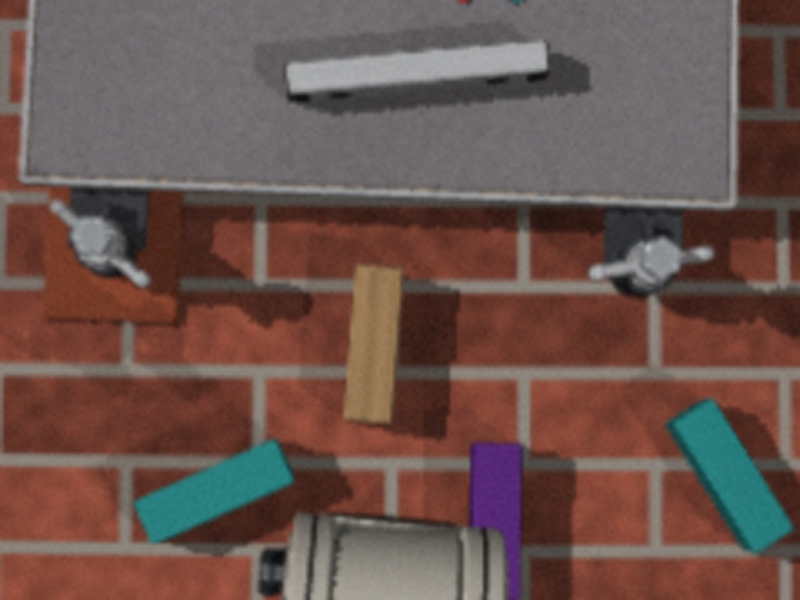

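The prop lies flat at crop (375,345), its rear end at row 265 well clear of the board edge at row 193. The nut is down, and the look-alike blocks and the level haven't moved. Handing in.

```bash
python3 -c "
from workcell import job_done
print(job_done())"
```

```text
the job is handed in; nothing more can be done
None
```

The right front foot's jam nut is run down and nipped up to about 0.45 N m (estimated from noisy wrist readings, last one 0.40), the wooden prop lies flat on the bricks clear of the board, and the job is handed in at about 25 s; no result was returned.

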